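Tighten the water meters' couplings and ready the leak tester

TASK

Run the brass coupling nut on every water meter down clockwise by hand until it stops hand-tight (red line at the white mark), then with the open-jaw wrench tighten each one a further eighth of a turn, until its red line points at the green mark. Lay the wrench flat in the red tray, and only then raise the leak tester's stiff screen lid to about 100 degrees, a little past upright, and let go. Leave everything else on the bench where it is.

Things in the scene. Friction and masses are not known exactly. Their poses are not given: they have to be found in the camera images.
- meter_a: Water meter a, 6 kg, stands by its weight (may be absent). Origin on the bench under its coupling's vertical axis. Dark plate, x -45 to 90, y +-42, 10 mm thick; brass pipe; dark collar 72 mm across, top at z 88 mm; blue register box at x 27 to 89, y +-42, top at z 72 mm. On the collar a WHITE mark in direction +22.5 deg from the meter's +x (about z) and a GREEN mark at -22.5 deg.
- hex_a: Brass captive hex coupling nut of meter a: 46 mm across flats, 53 mm across corners, 28 mm tall. Origin on its axis at its underside, 92 mm above the bench. A copper tailpiece 32 mm across sticks up through it to 132 mm above the bench. Its x axis is along its red line, towards a CORNER of the hex (flats face x axis +30, +90, .. deg). It only turns about z.
- spin_a (a joint): Free run of nut a, rad, growing clockwise from above; turns easily (0.1 N m). Starts at 0 to 0.9 and stops hard at 2.0, where the nut is hand-tight and (with nip_a at 0) its red line is at the WHITE mark. Stays where left, but pulling the wrench back hard loosens it again.
- nip_a (a joint): Further clockwise turn of nut a after spin_a has met its stop, rad; starts at 0, stiff (0.6 N m, about 6 N at 100 mm on the wrench), stays where left, 1.4 at most. At 0.785 (an eighth of a turn) the red line is at the GREEN mark; over 1.05 the seal is crushed.
- meter_b: Water meter b, 6 kg, stands by its weight (may be absent). Origin on the bench under its coupling's vertical axis. Dark plate, x -45 to 90, y +-42, 10 mm thick; brass pipe; dark collar 72 mm across, top at z 88 mm; blue register box at x 27 to 89, y +-42, top at z 72 mm. On the collar a WHITE mark in direction +22.5 deg from the meter's +x (about z) and a GREEN mark at -22.5 deg.
- hex_b: Brass captive hex coupling nut of meter b: 46 mm across flats, 53 mm across corners, 28 mm tall. Origin on its axis at its underside, 92 mm above the bench. A copper tailpiece 32 mm across sticks up through it to 132 mm above the bench. Its x axis is along its red line, towards a CORNER of the hex (flats face x axis +30, +90, .. deg). It only turns about z.
- spin_b (a joint): Free run of nut b, rad, growing clockwise from above; turns easily (0.1 N m). Starts at 0 to 0.9 and stops hard at 2.0, where the nut is hand-tight and (with nip_b at 0) its red line is at the WHITE mark. Stays where left, but pulling the wrench back hard loosens it again.
- nip_b (a joint): Further clockwise turn of nut b after spin_b has met its stop, rad; starts at 0, stiff (0.6 N m, about 6 N at 100 mm on the wrench), stays where left, 1.4 at most. At 0.785 (an eighth of a turn) the red line is at the GREEN mark; over 1.05 the seal is crushed.
- meter_c: Water meter c, 6 kg, stands by its weight (may be absent). Origin on the bench under its coupling's vertical axis. Dark plate, x -45 to 90, y +-42, 10 mm thick; brass pipe; dark collar 72 mm across, top at z 88 mm; blue register box at x 27 to 89, y +-42, top at z 72 mm. On the collar a WHITE mark in direction +22.5 deg from the meter's +x (about z) and a GREEN mark at -22.5 deg.
- hex_c: Brass captive hex coupling nut of meter c: 46 mm across flats, 53 mm across corners, 28 mm tall. Origin on its axis at its underside, 92 mm above the bench. A copper tailpiece 32 mm across sticks up through it to 132 mm above the bench. Its x axis is along its red line, towards a CORNER of the hex (flats face x axis +30, +90, .. deg). It only turns about z.
- spin_c (a joint): Free run of nut c, rad, growing clockwise from above; turns easily (0.1 N m). Starts at 0 to 0.9 and stops hard at 2.0, where the nut is hand-tight and (with nip_c at 0) its red line is at the WHITE mark. Stays where left, but pulling the wrench back hard loosens it again.
- nip_c (a joint): Further clockwise turn of nut c after spin_c has met its stop, rad; starts at 0, stiff (0.6 N m, about 6 N at 100 mm on the wrench), stays where left, 1.4 at most. At 0.785 (an eighth of a turn) the red line is at the GREEN mark; over 1.05 the seal is crushed.
- wrench: Loose steel open-jaw wrench, 200 mm long, 12 mm thick, 0.3 kg, lies flat. Origin at its underside below the jaw's centre (where the nut's axis belongs); x points out of the jaw. Jaw 48.5 mm wide (in it the nut's corners lie along x); prongs end at x 20, jaw's back at x -30, head 73 mm wide. Handle 18 mm wide, x -58 to -180. Lower the jaw over a nut from above.
- wrench_grip (a point): Point in the middle of the wrench's handle, 100 mm behind the jaw's centre (wrench x = -100 mm), 6 mm above its underside; a good place to grip.
- wrench_tail (a point): The handle's end of the wrench, at its underside, x = -180 mm.
- tray: Red open tray fixed on the bench, 270 x 140 mm outside (long side along its x), 30 mm high, walls and floor 5 mm. Origin at the centre of its underside.
- tester: Grey leak tester fixed on the bench, 130 mm deep (x) x 200 mm wide (y) x 55 mm high, with a blue lid that carries its screen. Origin at the centre of its underside; its front (-x) looks towards the robot. The lid's hinge line runs along the tester's y at the far top edge: x = +65 mm, z = +64 mm from the origin.
- screen (a joint): Opening angle of the tester's screen lid, rad: 0 closed flat, 1.745 = 100 degrees (a little past upright), range 0 to 2.4. Stiff hinge (0.5 N m): it stays where it is left. The lid is 12 mm thick, 0.3 kg, and starts at 0 to 0.25.
- screen_bar (a point): Middle of the lid's steel handle: a bar 14 mm across, 50 mm long, parallel to the hinge, 165 mm from the hinge line in the lid's plane, 35 mm beyond the lid's front edge on a 12 mm wide central stem. Its ends are free: it can be pinched across them (50 mm) from above and then turns between the fingers as the lid swings.
- screwdriver: Screwdriver, 180 mm long, lying loose on the bench; a bystander to be left alone.
- scanner: Orange and black hand scanner, 145 mm long, 40 mm high, lying loose on the bench; a bystander to be left alone.
- tape_roll: White roll of thread tape, 70 mm across, 18 mm high, lying loose on the bench; a bystander to be left alone.
- cover: Blue register cover with a white disc, 100 x 75 x 38 mm, lying loose on the bench; a bystander to be left alone.
- tee: Brass tee fitting, 70 x 65 x 30 mm, lying loose on the bench; a bystander to be left alone.
Not all that is in view belongs to the job. What is meant by the wrench is not blue or brown, and is the larger of those in its own colour.

How it is judged:
By the outcome, as a careful person would: the job done as asked, in the order asked, and still so for the second after the job is handed in, with the robot touching nothing.
Of meter_a, meter_b, meter_c only 2 to 3 are there at a start; the rules pass over those that are not, and their reading is None.
At some moment in a run one of wrench may be knocked a few centimetres aside while the robot is not near it.
Once in a run the grip may slacken for a moment while it holds something.
It also fails if it takes over 210 s, if anything falls off the work surface, if the arm or the gripper's body presses on something with over 40 N, if the wrist force passes 120 N, or if a joint passes its speed limit or range.

ROBOT

A 7-joint arm with a two-finger parallel gripper is mounted at the origin on the work surface. World frame = base frame: x ahead of the robot, y to its left, z up, the work surface at z = 0. Lengths are in m, angles in rad, forces in N, time in s.
With the tool pointing down it reaches from about 0.4 to 0.9 m from the base axis. Payload 5.5 kg.
Tool frame: the origin (TCP) lies midway between the tips of the shut fingers; the grasp point (between the pads) lies 19 mm behind it (manip.grip_depth is the distance from the TCP to the grasp point, in m); z points along the fingers, y is the line along which they close (so a half turn about z gives the same grasp; the last joint's range is limited). The gripper opens to 92 mm and grips with 3 to 60 N. Pads are 19 mm wide; open, the fingers measure 130 mm over their backs; the gripper's body (75 mm by 190 mm) begins 47 mm behind the grasp point.
Start: joints at [-0.857, 0.501, -0.427, 1.55, 0.221, 1.138, -0.21], TCP at [0.283, 0.585, 0.227] pointing down, gripper open.
Joint ranges: [-2.88, 2.88], [-0.31, 2.03], [-1.54, 1.56], [0.2, 2.42], [-1.41, 4.55], [0.19, 2.02], [-2.57, 2.57]. Speed limits (rad/s): [2.57, 2.57, 3.14, 3.14, 3.14, 3.14, 3.14].

INTERFACE

Orientations are given as a unit quaternion [x, y, z, w].
In Python, from bench import manip, effector, viewer gives the robot as it stands. Calls block until the motion is done:
- manip.move_pose(position, orientation): joint-space move of the TCP to a pose.
- manip.servo_line(position, ori=None, vel=0.15): straight line of the TCP; ori=None keeps the orientation; vel is the mean speed in m/s.
- manip.movej(angles): joint-space move.
- effector.open_jaws() and effector.close(f_grip=None): open the fingers fully, or close them until they stop; f_grip is the grip in N (None keeps the last).
- manip.sleep(seconds).
- manip.solve_ik(position, orientation): joint angles nearest the present ones, or None.
- viewer.get_image(name): name is "scene" or "side" or "wrist"; returns the picture (480x640x3 uint8, red, green, blue); there is no depth.
- viewer.get_calibration(name): a dict with "vfov" (degrees; the focal length in pixels is half the picture's height over the tangent of half this angle, whatever the lens; pixels are square), "cx", "cy" (the principal point, pixels), "eye" and "attitude" of the camera in the world. Camera axes: x right, y down, z forward; pixel columns grow to the right and rows downward; lengths in m; the calibration is good to about 2 mm. A picture is of the moment at which its call begins: read the wrist's pose just before it. get_calibration takes no time and is no camera call; for the wrist camera it gives the pose at the moment of the call.
A pose or a line that the arm cannot do raises manip.PlanningError and nothing moves.
- manip.hand_in(): hands the job in; it is judged then, once.
Readings, each from a call of its own:
- manip.current_clock(): time.
- manip.current_q(): joint angles.
- manip.current_joint_velocities(): joint speeds.
- manip.current_tau(): joint torques, N m.
- manip.current_tool_pos(): TCP position.
- manip.current_tcp_rot(): TCP orientation.
- manip.current_force(): force on the tool from outside, world axes, zero at the start.
- manip.current_wrist_torque(): the same for the moment, N m.
- manip.current_finger_gap(): finger opening in m.
- manip.current_gripper_force(): force on a finger pad.
Only numpy, scipy, OpenCV 4.12 (cv2) and the standard library are available. Lean on these libraries where they do the work, as an engineer would, in place of code of your own. Each camera call takes 0.05 s, during which the arm holds its last target. There are 200 camera calls.

## Working session

There is one attempt and no reset: what is moved stays moved. The work goes in short steps, each a Python script; the robot and the scene stay as the last script left them, time stands still between calls to the robot, and variables do not carry over. Pictures are saved under pics/ and viewed, at most 14 in all, crops included, and the job is handed in when it is done.

```bash
ls; mkdir -p pics; python3 - <<'E'
from bench import manip, viewer
import cv2
for n in("scene","side","wrist"):
    c=viewer.get_calibration(n); print(n,c)
    cv2.imwrite(f"pics/{n}0.png",viewer.get_image(n)[:,:,::-1])
print(manip.current_tcp_rot(),manip.current_clock())
E
```

```text
pics
scene {'vfov': 43.237173876041034, 'cx': 327.3942802185006, 'cy': 243.5545326553761, 'eye': array([1.03423649, 0.78940396, 1.14515976]), 'attitude': array([ 0.30375847,  0.88292769, -0.34145953, -0.10758659])}
side {'vfov': 54.880266412472324, 'cx': 326.68720935997845, 'cy': 240.5956855782153, 'eye': array([ 0.14383765, -0.78255972,  0.80195492]), 'attitude': array([ 0.88110283, -0.1832374 ,  0.07761414, -0.42901971])}
wrist {'vfov': 69.3544567907039, 'cx': 315.33168698764086, 'cy': 242.0518277428839, 'eye': array([0.22453241, 0.61252618, 0.38318534]), 'attitude': array([0.8409358 , 0.52687673, 0.06541467, 0.1046366 ])}
[ 2.23481160e-01  9.74707970e-01 -7.11509887e-04 -1.95528268e-04] 0.15
```

View pics/scene0.png

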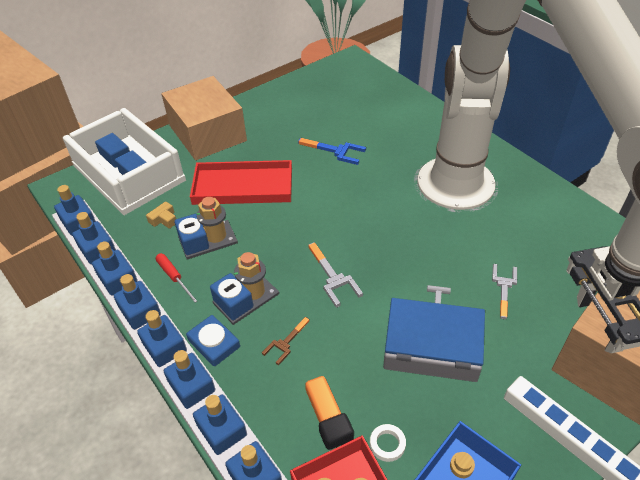

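View pics/side0.png

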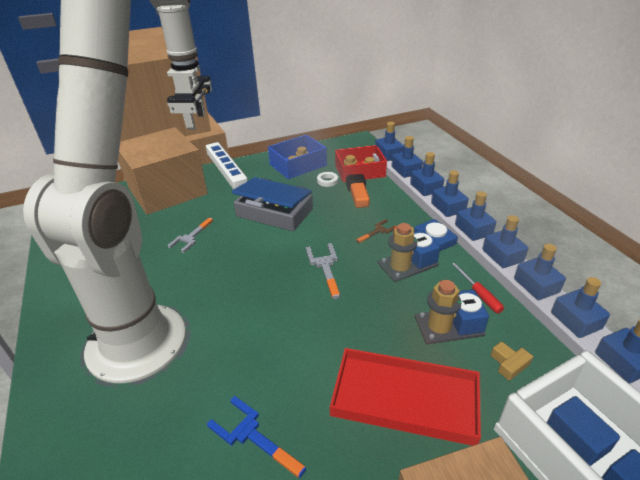

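Scene view: candidates for the wrench are large grey (335,275), small grey (505,290), blue (335,150) and brown (287,340), so I choose the large grey. Two meters, with nuts at (210,205) and (249,262). The tray is the big red one at (242,182); the tester is at (435,335).

```bash
cat > h.py <<'E'
from bench import manip, effector, viewer
import numpy as np, cv2
from scipy.spatial.transform import Rotation as R
def ray(c,u,v):
    f=240/np.tan(np.radians(c['vfov'])/2)
    return R.from_quat(c['attitude']).apply([(u-c['cx'])/f,(v-c['cy'])/f,1])
def pt(c,u,v,z):
    d=ray(c,u,v); return c['eye']+d*(z-c['eye'][2])/d[2]
def proj(c,p):
    f=240/np.tan(np.radians(c['vfov'])/2)
    q=R.from_quat(c['attitude']).inv().apply(np.asarray(p)-c['eye']); return np.array([c['cx']+f*q[0]/q[2],c['cy']+f*q[1]/q[2]])
def down(th):  # tool pointing down, tool y axis along world angle th
    y=np.array([np.cos(th),np.sin(th),0]); z=np.array([0,0,-1.]); return R.from_matrix(np.c_[np.cross(y,z),y,z]).as_quat()
def snap(n,name):
    c=viewer.get_calibration(n); im=viewer.get_image(n)[:,:,::-1].copy(); cv2.imwrite(f'pics/{name}.png',im); return c,im
E
python3 - <<'E'
from h import *
s=viewer.get_calibration('scene'); d=viewer.get_calibration('side')
print('base',pt(s,457,185,0),pt(d,135,340,0))
for n,a,b,z in [('hexA top',(210,203),(447,287),.132),('hexB',(249,259),(404,229),.132),('tray',(242,182),(407,394),0.015),('wrench jawc',(341,288),(322,256),.006),('wr tail',(315,246),(336,295),.006),('tee',(162,214),(512,358),.015),('bar',(438,289),(305,183),.06),('disc A',(187,230),(468,299),.072),('disc B',(230,287),(421,239),.072)]:
    print(n,pt(s,*a,z).round(3),pt(d,*b,z).round(3))
c=viewer.get_calibration('wrist'); M=R.from_quat(manip.current_tcp_rot())
print('cam in tool',M.inv().apply(c['eye']-manip.current_tool_pos()),(M.inv()*R.from_quat(c['attitude'])).as_matrix().round(3))
E
```

```text
base [0.00820599 0.01220739 0.        ] [-0.00316976  0.00664105  0.        ]
hexA top [ 0.634 -0.223  0.132] [ 0.627 -0.241  0.132]
hexB [ 0.656 -0.014  0.132] [ 0.648 -0.032  0.132]
tray [ 0.476 -0.357  0.015] [ 0.472 -0.362  0.015]
wrench jawc [0.487 0.098 0.006] [0.484 0.096 0.006]
wr tail [ 0.455 -0.047  0.006] [ 0.459 -0.053  0.006]
tee [ 0.708 -0.383  0.015] [ 0.713 -0.375  0.015]
bar [0.343 0.269 0.06 ] [0.546 0.38  0.06 ]
disc A [ 0.702 -0.235  0.072] [ 0.691 -0.242  0.072]
disc B [ 0.712 -0.019  0.072] [ 0.711 -0.019  0.072]
cam in tool [ 0.06480692 -0.00048847 -0.15738707] [[-0.001 -0.97  -0.245]
 [ 1.    -0.001  0.001]
 [-0.001 -0.245  0.97 ]]
```

```bash
python3 - <<'E'
from h import *
th=R.from_quat(manip.current_tcp_rot()).as_matrix()[:,1]; print(th)
ims=[]
for k,(x,y) in enumerate([(.645,-.025),(.63,-.23)]):
    for t in np.radians([-90,-60,-120,0,90]):
        q=manip.solve_ik([x,y,.27],down(t))
        if q is not None: break
    print(np.degrees(t),np.round(q,2))
    manip.move_pose([x,y,.27],down(t)); manip.sleep(.3)
    c,im=snap('wrist',f'n{k}')
    np.save(f'c{k}.npy',c,allow_pickle=True)
    u,v=proj(c,[x,y,.12]).astype(int); print(u,v)
    ims.append(cv2.resize(im[max(v-130,0):v+130,max(u-130,0):u+130],(400,400))); print(max(u-130,0),max(v-130,0))
cv2.imwrite('pics/nuts.png',np.hstack(ims))
print(manip.current_clock())
E
```

```text
[ 0.43565746  0.90011133 -0.00147442]
-90.0 [-0.17  0.43  0.23  1.53 -0.1   1.19 -1.49]
315 229
185 99
-90.0 [ 0.11  0.48  0.29  1.46 -0.14  1.22 -1.15]
317 230
187 100
4.2
```

View pics/nuts.png

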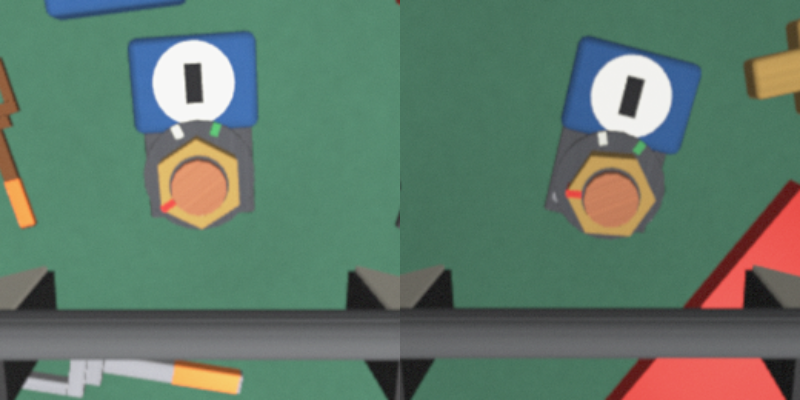

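```bash
python3 - <<'E'
from h import *
s=260/400
D=[dict(o=(185,99),x0=0,hx=[(200,138),(239,160),(241,207),(202,229),(161,212),(158,163)],tp=(199,187),w=(177,131),g=(216,129),r=(166,208),box=[(131,40),(254,32),(257,125),(137,132)]),
 dict(o=(187,100),x0=400,hx=[(595,155),(641,155),(657,196),(632,236),(584,234),(567,193)],tp=(611,200),w=(602,138),g=(640,147),r=(570,194),box=[(582,38),(700,67),(681,153),(563,122)])]
for k,d in enumerate(D):
    c=np.load(f'c{k}.npy',allow_pickle=True).item()
    P=lambda p,z: pt(c,d['o'][0]+(p[0]-d['x0'])*s,d['o'][1]+p[1]*s,z)[:2]
    h=np.array([P(p,.12) for p in d['hx']]); C=h.mean(0); T=P(d['tp'],.132)
    # im top-left pixel offsets
    print('hexC',C,'tail',T,'corner r',np.linalg.norm(h-C,axis=1).round(4))
    ang=lambda v:np.degrees(np.arctan2(v[1],v[0]))
    A=np.array([ang(v-C) for v in h]); print('corner phase mod60',(np.degrees(np.angle(np.exp(1j*np.radians(A*6)).mean()))/6).round(1))
    w=ang(P(d['w'],.088)-C);g=ang(P(d['g'],.088)-C);r=ang(P(d['r'],.12)-C)
    b=np.array([P(p,.072) for p in d['box']]); 
    print('white',w,'green',g,'red',r,'meterx by marks',(w+g)/2,'box',ang(b.mean(0)-C),ang(b[0]+b[1]-b[2]-b[3]))
E
```

```text
hexC [ 0.65429045 -0.02460546] tail [ 0.65557022 -0.02398665] corner r [0.0275 0.0269 0.0274 0.0265 0.0282 0.0277]
corner phase mod60 2.4
white 26.9894454176612 green -18.234982076237987 red 123.97143968233324 meterx by marks 4.377231670711607 box 3.5952234714523743 2.7314796174221656
hexC [ 0.63311333 -0.23706805] tail [ 0.63290965 -0.23585366] corner r [0.0259 0.0287 0.0261 0.0275 0.0291 0.0268]
corner phase mod60 26.0
white 11.521406007335276 green -36.025674342539816 red 88.3209192504291 meterx by marks -12.25213416760227 box -13.173644985490132 -11.896318760801456
```

Wrist view (crop): both nuts, marks and red lines are clear. Nut 0 has its red line at (166,208) and white mark at (177,131). Nut 1 has its red line at (570,194) and white mark at (602,138). No third meter. Now running both down by hand.

```bash
cat > spin.py <<'E'
from h import *
def plan(C,red,turn,z):
    best=None
    for k in range(6):
        t0=red+30+60*k
        q=manip.solve_ik([*C,z],down(np.radians(t0)))
        if q is None: continue
        qs=[manip.solve_ik([*C,z],down(np.radians(t0-d))) for d in np.linspace(0,turn,9)]
        if any(a is None for a in qs): continue
        qs=np.array(qs); 
        if np.abs(np.diff(qs,axis=0)).max()>.5: continue
        m=np.abs(qs[:,6]).max(); 
        if best is None or m<best[0]: best=(m,t0,qs[0],qs[-1])
    return best
def spin(C,red,white,z=.093):
    turn=red-white; b=plan(C,red,turn+12,z); print(b)
    if b is None: return
    t0=b[1]; effector.open_jaws()
    manip.move_pose([*C,.2],down(np.radians(t0))); manip.servo_line([*C,z],vel=.1)
    effector.close(25); print('gap',manip.current_finger_gap())
    base=manip.current_wrist_torque(); a=0; log=[]
    while a<turn+12:
        a+=8 if a<turn-14 else 2
        manip.move_pose([*C,z],down(np.radians(t0-a))); m=manip.current_wrist_torque()-base; log.append((round(a,1),round(float(m[2]),2)))
        if abs(m[2])>.45: break
    print('turn',turn,log,manip.current_finger_gap(),manip.current_force())
    effector.open_jaws(); manip.servo_line([*C,.2],vel=.15); print(manip.current_clock())
E
python3 - <<'E'
from spin import *
spin((.6330,-.2366),86,10.1)
manip.sleep(.1)
spin((.6547,-.0244),122.4,26.1)
E
```

```text
(np.float64(1.1328269259602315), 356, array([ 0.33640057,  0.65069528, -0.02646939,  1.58939072,  0.02043879,
        0.90177714,  0.23284731]), array([ 0.13667366,  0.66378517,  0.26165451,  1.59754295, -0.20371812,
        0.90716105, -1.13282693]))
gap 0.0456249805729178
turn 75.9 [(8, -0.12), (16, -0.07), (24, -0.06), (32, -0.06), (40, -0.05), (48, -0.04), (56, -0.12), (64, -0.05), (66, -0.11), (68, -0.08), (70, -0.1), (72, -0.07), (74, -0.04), (76, -0.06), (78, 0.28), (80, 0.37), (82, 0.31), (84, 0.26), (86, 0.38), (88, 0.36)] 0.04551433353720266 [-8.12134726  2.69891169  8.33686846]
14.4333
(np.float64(1.1686395356847321), 392.4, array([ 0.08641558,  0.62270661, -0.1259105 ,  1.64425247,  0.09512258,
        0.88061961,  0.48877015]), array([-0.19673484,  0.63282448,  0.27088755,  1.65551092, -0.20655424,
        0.88143709, -1.16863954]))
gap 0.046121423962007864
turn 96.30000000000001 [(8, -0.13), (16, -0.08), (24, -0.08), (32, -0.13), (40, -0.12), (48, -0.11), (56, -0.14), (64, -0.1), (72, -0.12), (80, -0.12), (88, -0.13), (90, -0.13), (92, -0.1), (94, -0.1), (96, -0.15), (98, -0.07), (100, 0.36), (102, 0.3), (104, 0.34), (106, 0.28), (108, 0.32), (110, 0.34)] 0.04596993061698065 [-7.54589771  1.55367115  7.88949067]
25.45
```

```bash
python3 - <<'E'
from h import *
ims=[]
for k,(x,y) in enumerate([(.6547,-.0244),(.633,-.2366)]):
    manip.move_pose([x-.02,y,.24],down(-np.pi/2)); manip.sleep(.3)
    c,im=snap('wrist',f'm{k}'); np.save(f'c{k}.npy',c,allow_pickle=True)
    u,v=proj(c,[x,y,.1]).astype(int); print(u-90,v-110)
    ims.append(cv2.resize(im[v-110:v+70,u-90:u+90],(400,400),interpolation=cv2.INTER_CUBIC))
cv2.imwrite('pics/nuts2.png',np.hstack(ims)); print(manip.current_clock())
E
```

```text
225 98
227 100
27.325
```

View pics/nuts2.png

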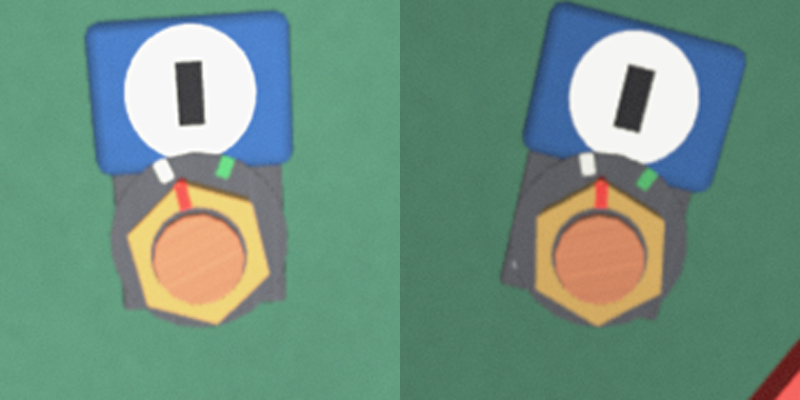

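```bash
python3 - <<'E'
from h import *
s=180/400
H=[((225,98),0,[(182,182),(253,200),(270,271),(217,324),(149,304),(128,236)],(164,171),(226,167)),((227,100),400,[(600,182),(663,217),(663,290),(598,325),(536,292),(536,217)],(588,164),(648,179))]
for k,(o,x0,hx,w,g) in enumerate(H):
    c=np.load(f'c{k}.npy',allow_pickle=True).item()
    P=lambda p,z: pt(c,o[0]+(p[0]-x0)*s,o[1]+p[1]*s,z)[:2]
    h=np.array([P(p,.12) for p in hx]); C=h.mean(0); A=[np.arctan2(*(v-C)[::-1]) for v in h]
    an=lambda p:np.degrees(np.arctan2(*(P(p,.088)-C)[::-1]))
    print(C,np.degrees(np.angle(np.exp(6j*np.array(A)).mean()))/6,an(w),an(g))
manip.move_pose([.43,.02,.28],down(-np.pi/2)); manip.sleep(.3)
c,im=snap('wrist','wr'); np.save('cw.npy',c,allow_pickle=True)
E
```

```text
[ 0.6550044  -0.02428575] 14.995829441197204 27.22137105356219 -19.36172667281378
[ 0.63257234 -0.23598063] 0.12274276490324519 8.35858412210564 -37.7270831342758
```

View pics/wr.png

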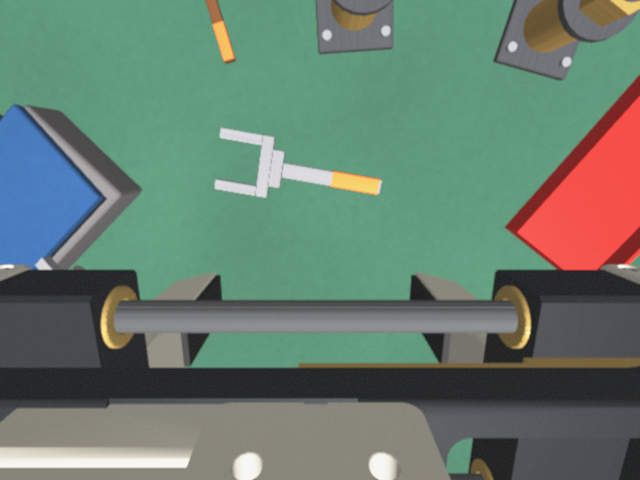

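Wrist view: the large grey wrench has prong ends at about (219,158), tail at (380,187), and a clear grip at about (318,176).

```bash
python3 - <<'E'
from h import *
c=np.load('cw.npy',allow_pickle=True).item()
P=lambda u,v:pt(c,u,v,.012)[:2]
a=(P(222,128)+P(215,189))/2; t=(P(382,180)+P(379,194))/2
print('len',np.linalg.norm(a-t),'head',np.linalg.norm(P(222,128)-P(215,189)))
d=(a-t)/np.linalg.norm(a-t); phi=np.arctan2(d[1],d[0]); m=(a+t)/2; O=m+.08*d; G=O-.1*d
print(np.degrees(phi),O,G)
th=phi-np.pi/2
effector.open_jaws()
manip.move_pose([*G,.12],down(th)); manip.servo_line([*G,.003],vel=.08); print(manip.current_force())
effector.close(60); print('gap',manip.current_finger_gap(),manip.current_gripper_force())
manip.servo_line([*G,.20],vel=.1); print(manip.current_finger_gap(),manip.current_clock())
# look
cc,im=snap('wrist','held')
np.save('w.npy',[phi,*O,*G])
cw=viewer.get_calibration('wrist')
for x,y in [(20,36),(20,-36),(-180,9),(-100,0)]:
    n=np.array([-d[1],d[0]]); p=O+d*x/1000+n*y/1000; print((x,y),proj(cc,[*p,.209]).round())
E
```

```text
len 0.19753921578501943 head 0.07195766178100162
80.27613040433762 [0.48772758 0.11613103] [0.47083758 0.01756771]
[ 0.14345057  0.76387955 -0.56673588]
gap 0.017209777390480373 59.999783635139465
0.017037200525545842 35.3917
(20, 36) [218.   3.]
(20, -36) [410.   3.]
(-180, 9) [297. 445.]
(-100, 0) [315. 300.]
```

View pics/held.png

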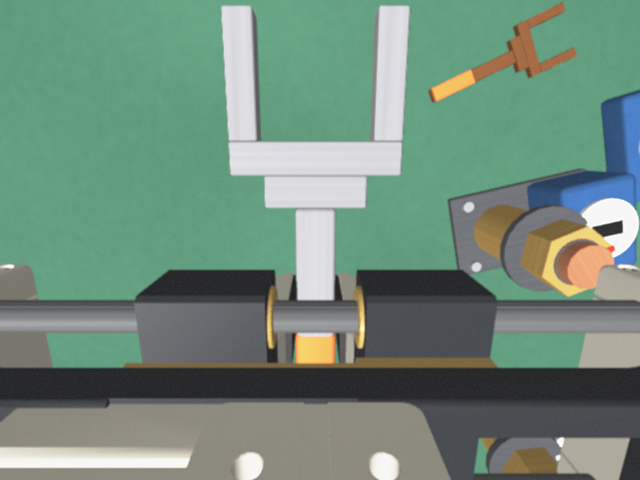

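Held well: prong ends at (222..409, 7), centred, with about 3–4 mm of droop. Nut 0 next.

```bash
cat > nip.py <<'E'
from h import *
L=.1
def pose(C,phi,z,dl=0,dx=0):
    p=np.radians(phi); d=np.array([np.cos(p),np.sin(p)]); n=np.array([-d[1],d[0]])
    return [*(np.array(C)-(L-dx)*d+dl*n),z],down(p-np.pi/2)
def seat(C,phi,zhi=.155,zlo=.104):
    for dl in (0,.0012,-.0012,.0024,-.0024):
        manip.servo_line(pose(C,phi,zhi,dl)[0],pose(C,phi,zhi,dl)[1],vel=.1); manip.sleep(.2); f0=manip.current_force(); ok=True
        for z in np.arange(zhi-.006,zlo-1e-6,-.005).tolist()+[zlo]:
            manip.servo_line(pose(C,phi,z,dl)[0],vel=.06); df=manip.current_force()-f0
            if abs(df[2])>6: ok=False; break
        print('seat',dl,z,df.round(1),manip.current_finger_gap())
        if ok: return dl,f0
    return None,f0
def turn(C,phi,ang,f0,z=.104,dl=0,thr=3.5):
    a=0; eng=None; log=[]
    while True:
        a+=1.5
        P=pose(C,phi-a,z,dl*max(0,1-a/10)); manip.move_pose(*P)
        p=np.radians(phi-a); n=np.array([-np.sin(p),np.cos(p)]); f=-(manip.current_force()-f0)[:2]@n
        log.append(round(float(f),1))
        if eng is None and f>thr: eng=a-1
        if eng is not None and a>=eng+ang-.5 or a>ang+14: break
    print('eng',eng,'a',a,log,manip.current_finger_gap())
    return phi-a
E
python3 - <<'E'
from nip import *
C=(.6550,-.0243); phi=15.
for a in (0,-45):
    print(manip.solve_ik(*pose(C,phi+a,.104)))
manip.move_pose(*pose(C,phi,.2)); effector.close(60); print(manip.current_finger_gap())
dl,f0=seat(C,phi)
if dl is not None: print(turn(C,phi,31,f0,dl=dl),manip.current_clock())
snap('wrist','t0')
E
```

```text
[-0.40532641  0.52279626  0.57385884  1.90454444 -0.37868231  0.82301414
 -0.93953243]
[-0.62257444  0.57015193  0.69515364  1.88654898 -0.475463    0.85604316
 -1.77937558]
0.01689366458060281
seat 0 0.104 [-0.1  1.3  0.1] 0.01704432273528384
eng None a 46.5 [-0.4, 0.0, -1.3, -0.8, -1.8, -1.8, 0.1, 0.8, 1.9, 1.8, 0.7, 1.1, 1.2, 0.5, 1.4, 1.7, 1.7, 1.5, 1.6, 0.5, 1.6, 1.4, 2.0, 1.9, 2.0, 1.2, 2.5, 1.1, 2.3, 1.7, 2.1] 0.017009139032744664
-31.5 47.8
```

View pics/t0.png

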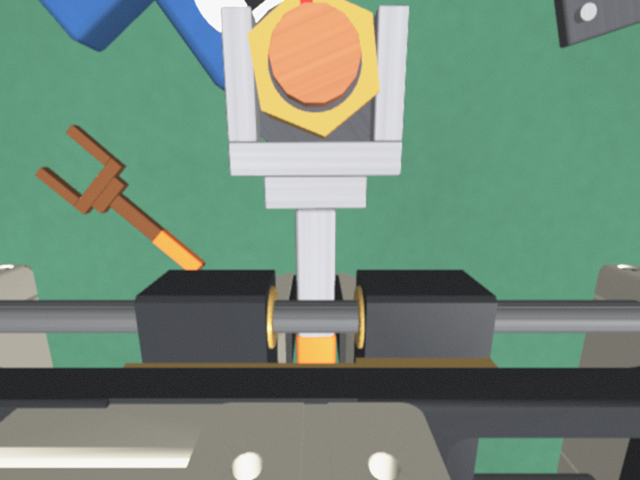

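The nut may have gone a bit past green, since the force threshold never tripped. I'll lift off and measure.

```bash
python3 - <<'E'
from nip import *
C=(.6550,-.0243); phi=-31.5
manip.move_pose(*pose(C,phi+4,.104)); manip.servo_line(pose(C,phi+4,.17)[0],vel=.1)
# view from further back, wrench out of the way
manip.move_pose(*pose(C,phi+4,.20,dx=-.06)); manip.sleep(.3)
c,im=snap('wrist','v0'); np.save('c0.npy',c,allow_pickle=True)
u,v=proj(c,[*C,.12]); print(u,v)
s=viewer.get_image('scene')[:,:,::-1]; d=viewer.get_image('side')[:,:,::-1]
cv2.imwrite('pics/v0c.png',np.hstack([im[0:240,int(u)-160:int(u)+160].repeat(2,0).repeat(2,1)[:480,:640]]))
print(manip.current_clock())
E
```

```text
313.6911094846626 -6.706008194013066
49.7333
```

View pics/v0c.png

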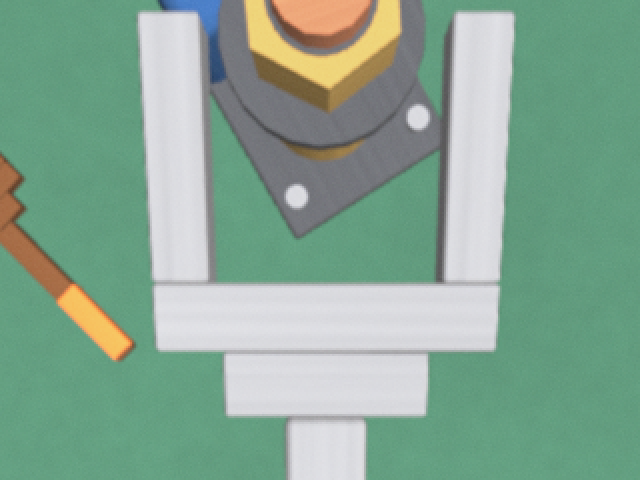

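```bash
cat >> nip.py <<'E'
def look(C,phi,name,h=.26):
    manip.move_pose(*pose(C,phi,h,dx=-.02)); manip.sleep(.3)
    c,im=snap('wrist',name); np.save(f'{name}.npy',c,allow_pickle=True)
    u,v=proj(c,[*C,.12]).astype(int); o=(u-90,max(v-90,0)); print('origin',o)
    return cv2.resize(im[o[1]:o[1]+180,o[0]:o[0]+180],(600,600),interpolation=cv2.INTER_CUBIC)
def meas(name,o,hx,w,g,s=.3):
    c=np.load(f'{name}.npy',allow_pickle=True).item()
    P=lambda p,z: pt(c,o[0]+p[0]*s,o[1]+p[1]*s,z)[:2]
    h=np.array([P(p,.12) for p in hx]); C=h.mean(0); A=np.array([np.arctan2(*(v-C)[::-1]) for v in h])
    an=lambda p:np.degrees(np.arctan2(*(P(p,.088)-C)[::-1]))
    print(C,'corner',np.degrees(np.angle(np.exp(6j*A).mean()))/6,np.degrees(A[0]),'w',an(w),'g',an(g))
E
python3 - <<'E'
from nip import *
cv2.imwrite('pics/v1c.png',look((.655,-.0243),-27.5,'v1'))
E
```

```text
origin (np.int64(225), 0)
```

View pics/v1c.png

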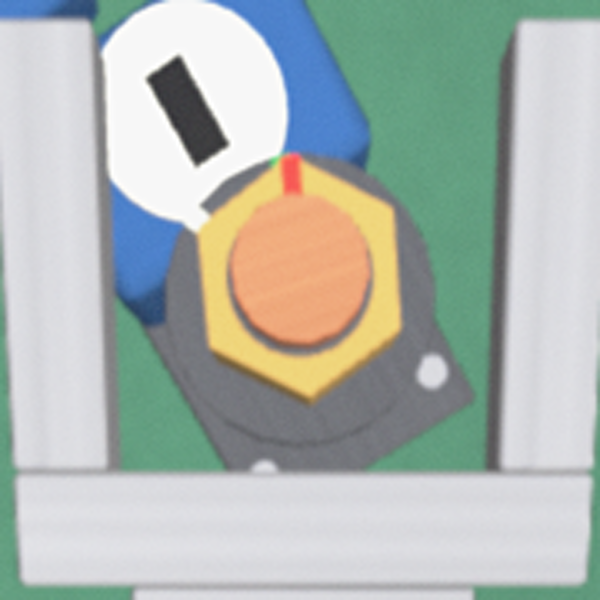

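```bash
python3 - <<'E'
from nip import *
meas('v1',(225,0),[(291,155),(392,206),(402,327),(309,403),(210,347),(198,233)],(199,218),(275,160))
c=np.load('v1.npy',allow_pickle=True).item()
P=lambda p,z: pt(c,225+p[0]*.3,p[1]*.3,z)[:2]
for a,b,z in [((195,165),(148,78),.073),((228,143),(181,55),.073),((235,470),(150,325),.01),((150,322),(122,290),.01)]:
    v=P(b,z)-P(a,z); print(np.degrees(np.arctan2(v[1],v[0])))
E
```

```text
[ 0.65375952 -0.02363863] corner -21.841872420977165 -22.910268963723286 w 24.47441942564635 g -16.696357983617883
2.396743525028385
2.5178627156754128
3.2958026966691834
14.682855278755028
```

Nut 0: the red line reads −22° against green at about −19.5°, so nip is about 0.83, which is good. Wrench-to-nut lag was about 9.5°, and I'll use that for nut 1.

```bash
python3 - <<'E'
from nip import *
C=(.6326,-.2362); phi=0.1; end=-44.5
print(manip.solve_ik(*pose(C,end,.104)) is not None)
manip.move_pose(*pose(C,phi,.2)); effector.close(60); print(manip.current_finger_gap())
dl,f0=seat(C,phi)
if dl is not None:
    for p in np.append(np.arange(phi-2,end,-2),end): manip.move_pose(*pose(C,p,.104,dl*max(0,1+(p-phi)/10)))
    manip.sleep(.2); print(manip.current_force()-f0,manip.current_finger_gap())
    manip.move_pose(*pose(C,end+4,.104)); manip.servo_line(pose(C,end+4,.17)[0],vel=.1)
    cv2.imwrite('pics/v2c.png',look(C,end+4,'v2'))
print(manip.current_clock())
E
```

```text
True
0.017232795478838887
seat 0 0.104 [ 0.5  0.1 -0.2] 0.017031148670884882
[-3.02959746 -3.40801444  0.43622429] 0.017116521477227
origin (np.int64(224), 0)
63.125
```

View pics/v2c.png

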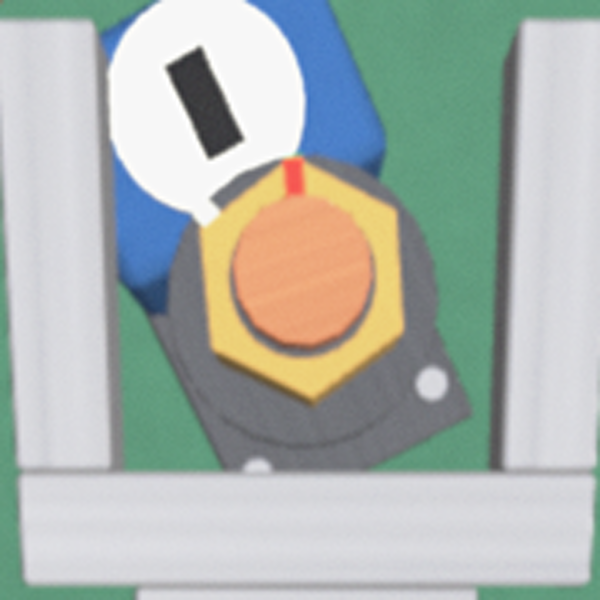

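```bash
python3 - <<'E'
from nip import *
meas('v2',(224,0),[(293,158),(396,209),(405,328),(313,404),(212,350),(200,229)],(208,212),(293,158))
c=np.load('v2.npy',allow_pickle=True).item()
P=lambda p,z: pt(c,224+p[0]*.3,p[1]*.3,z)[:2]
for a,b,z in [((209,159),(166,66),.073),((243,141),(201,47),.073),((225,470),(150,315),.01)]:
    v=P(b,z)-P(a,z); print(np.degrees(np.arctan2(v[1],v[0])))
c=np.load('cw.npy',allow_pickle=True).item(); print('tray corner',pt(c,507,228,.03))
s=viewer.get_calibration('scene')
for p in [(193,190),(195,163),(292,161),(291,193)]: print(pt(s,*p,.03))
d=viewer.get_calibration('side')
for p in [(331,403),(346,351),(480,372),(477,438)]: print(pt(d,*p,.03))
E
```

```text
[ 0.63160917 -0.23562843] corner 24.869701101944173 -35.47228022421449 w 7.409050917612016 g -36.26362417655384
-14.368215713389636
-14.74714610416604
-14.605113843275207
tray corner [ 0.41022561 -0.21041559  0.03      ]
[ 0.60413239 -0.39744254  0.03      ]
[ 0.54464259 -0.49268788  0.03      ]
[ 0.32525672 -0.32762453  0.03      ]
[ 0.40352152 -0.22191551  0.03      ]
[ 0.32701656 -0.32962328  0.03      ]
[ 0.40296522 -0.23190863  0.03      ]
[ 0.62224747 -0.38475691  0.03      ]
[ 0.53239911 -0.49375592  0.03      ]
```

Nut 1: the red line is at −35.1° and green at −35.5 to −37°, good. Next I lay the wrench in the tray at centre (0.470,−0.359), long axis −38.3°. The open fingers are as wide as the tray inside, so I release just above the rim.

```bash
python3 - <<'E'
from nip import *
phi=-38.3; d=np.array([np.cos(np.radians(phi)),np.sin(np.radians(phi))])
O=np.array([.470,-.359])+.08*d
P,q=pose(O,phi,.17); manip.move_pose(P,q); effector.close(60)
manip.servo_line([*P[:2],.035],vel=.12); print(manip.current_force())
effector.close(3); manip.sleep(.5); print(manip.current_finger_gap())
effector.open_jaws(); manip.sleep(.3)
manip.servo_line([*P[:2],.25],vel=.2)
manip.move_pose([P[0]-.02,P[1],.3],q); manip.sleep(.2)
c,im=snap('wrist','tr'); s=viewer.get_image('scene')[:,:,::-1]
cv2.imwrite('pics/tray.png',np.hstack([cv2.resize(im,(400,300)),cv2.resize(s[130:280,150:350],(400,300))]))
print(manip.current_clock())
E
```

```text
[-0.72781089  0.27416365 -3.34451011]
0.018075664899056813
69.6333
```

View pics/tray.png

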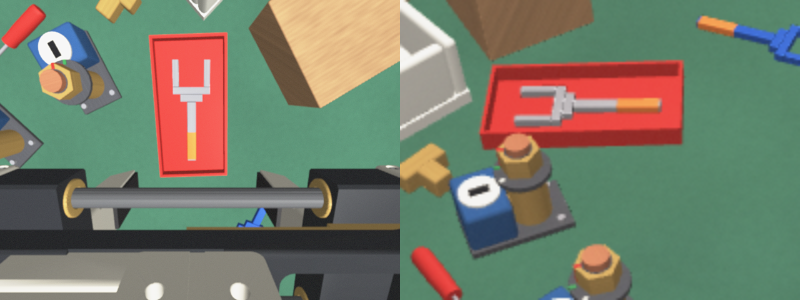

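Wrench lies flat in the tray (scene crop, centred). Now the tester.

```bash
python3 - <<'E'
from h import *
s=viewer.get_calibration('scene')
print([pt(s,*p,.06).round(3) for p in [(438,289),(390,301),(485,306),(385,350),(483,362)]])
for x,y in [(.36,.27),(.38,.28),(.42,.3)]:
    q=manip.solve_ik([x,y,.30],down(np.radians(-55)))
    if q is not None: break
print(x,y,q); manip.move_pose([x,y,.30],down(np.radians(-55))); manip.sleep(.3)
c,im=snap('wrist','te'); np.save('te.npy',c,allow_pickle=True)
E
```

```text
[array([0.343, 0.269, 0.06 ]), array([0.45 , 0.227, 0.06 ]), array([0.296, 0.366, 0.06 ]), array([0.542, 0.315, 0.06 ]), array([0.404, 0.46 , 0.06 ])]
0.36 0.27 [-1.19964137  0.02484584  0.50929818  1.96104243 -0.01321869  1.15888864
 -1.6451132 ]
```

View pics/te.png

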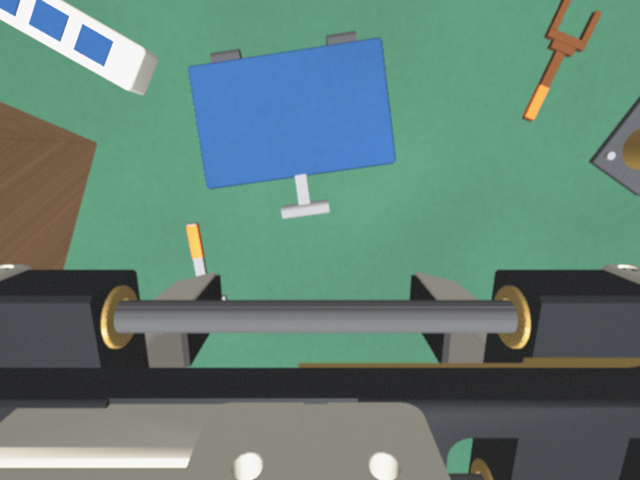

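```bash
python3 - <<'E'
from h import *
from scipy.optimize import least_squares
c=np.load('te.npy',allow_pickle=True).item(); s=viewer.get_calibration('scene')
hp=lambda X,al,r,y,t: (lambda xl,zl:np.array([X[0]+np.cos(X[2])*xl-np.sin(X[2])*y,X[1]+np.sin(X[2])*xl+np.cos(X[2])*y,.064+zl]))(-r*np.cos(al)-t*np.sin(al),r*np.sin(al)+t*np.cos(al)) 
def res(v):
    X=v[:3];al=v[3];w=v[4];r0=v[5]
    # image left = +y of tester
    e=[]
    for r,y,t,p in [(r0,w,.006,(189,68)),(r0,-w,.006,(380,39)),(.13,-w,.006,(395,163)),(.13,w,.006,(208,188)),(.165,.025,.0,(281,212)),(.165,-.025,.0,(329,208))]:
        e+=list(proj(c,hp(X,al,r,y,t))-p)
    e+=list(.7*(proj(s,hp(X,al,.165,0,0))-(438,289)))
    e+=[(w-.1)*1000,(r0-.0)*300]
    return e
b=least_squares(res,[.5,.4,.6,.1,.1,0.0]); print(b.x.round(4),np.degrees(b.x[2:4]),np.round(b.fun,1))
J=np.linalg.inv(b.jac.T@b.jac); print('sd',np.sqrt(np.diag(J)).round(4))
print('bar',hp(b.x[:3],b.x[3],.165,0,0)); np.save('tester.npy',b.x)
E
```

```text
[0.482  0.3939 0.7431 0.1692 0.0983 0.0054] [42.57869554  9.69284435] [-0.4 -0.4  0.8 -0.1  0.   1.1 -0.5  1.8  0.7 -0.1 -0.7 -2.3  0.3 -0.2
 -1.7  1.6]
sd [0.0005 0.0006 0.0039 0.0207 0.0005 0.0009]
bar [0.36222289 0.28389864 0.09178044]
```

```bash
cat > lid.py <<'E'
from h import *
X=np.load('tester.npy'); D=.015
def bp(al,up=0):
    x=-.165*np.cos(al); return [X[0]+np.cos(X[2])*x,X[1]+np.sin(X[2])*x,.064+.165*np.sin(al)-D+up]
TH=X[2]-np.pi/2
E
python3 - <<'E'
from lid import *
qs=None
for TH in (X[2]-np.pi/2,X[2]+np.pi/2):
    P=[bp(X[3],.1)]+[bp(a) for a in np.linspace(X[3],1.76,10)]+[bp(1.76,.1)]
    qs=[manip.solve_ik(p,down(TH)) for p in P]
    print([q is not None and round(q[6],2) for q in qs])
    if all(q is not None for q in qs): break
else: raise SystemExit
Q=down(TH); effector.open_jaws()
manip.move_pose(bp(X[3],.1),Q); manip.servo_line(bp(X[3]),vel=.08); print(manip.current_force())
f=effector.close(30); print('gap',manip.current_finger_gap(),manip.current_gripper_force(),manip.current_force())
if .045<manip.current_finger_gap()<.056:
    for a in np.arange(X[3]+.06,1.745,.06).tolist()+[1.755]:
        manip.servo_line(bp(a),vel=.08)
    print(manip.current_force(),manip.current_finger_gap(),manip.current_clock())
    manip.sleep(.3); effector.open_jaws(); manip.sleep(.2); manip.servo_line(bp(1.755,.1),vel=.1)
s=viewer.get_image('scene')[:,:,::-1];d=viewer.get_image('side')[:,:,::-1]
cv2.imwrite('pics/lid.png',np.hstack([cv2.resize(s[170:420,340:560],(400,454)),cv2.resize(d[100:260,180:340],(400,454))]))
E
```

```text
[np.float64(-1.42), np.float64(-1.29), np.float64(-1.32), np.float64(-1.35), np.float64(-1.36), np.float64(-1.37), np.float64(-1.36), np.float64(-1.35), np.float64(-1.34), np.float64(-1.32), np.float64(-1.3), np.float64(-1.36)]
[ 0.53268834  0.0017682  -0.34702929]
gap 0.04950426983387953 29.99996781349182 [-1.5140378   1.20591525  0.15540427]
[-4.33997493  4.58495592  2.61724237] 0.049955188199306055 82.525
```

View pics/lid.png

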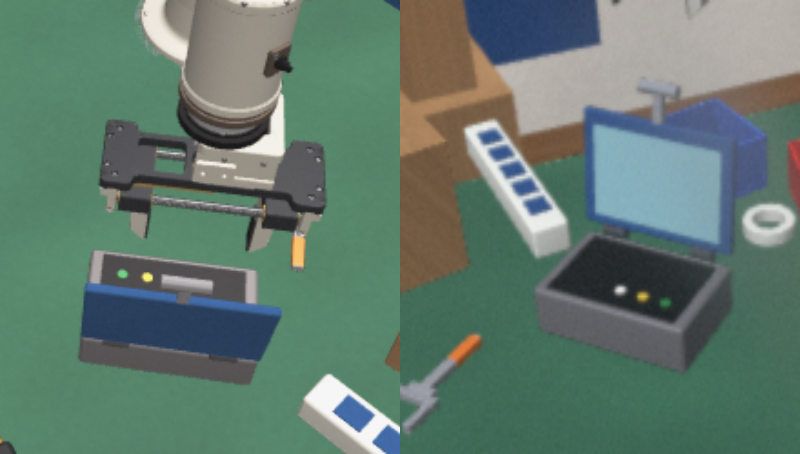

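```bash
python3 - <<'E'
from lid import *
from scipy.optimize import least_squares
s=viewer.get_calibration('scene');d=viewer.get_calibration('side')
def bar(a): p=bp(a); p[2]+=D; return p
for n,c,p in(('scene',s,(443,327)),('side',d,(283.2,131))):
    r=least_squares(lambda a:proj(c,bar(a[0]))-p,[1.7]); print(n,r.x,r.fun)
manip.servo_line(bp(1.755,.2),vel=.2)
manip.move_pose([.4,.1,.35],down(-np.pi/2)); manip.sleep(.3)
S=viewer.get_image('scene')[:,:,::-1]; cv2.imwrite('pics/fin.png',S); print(manip.current_clock())
E
```

```text
scene [1.75743134] [-1.06009547 -0.07949237]
side [1.72403313] [0.14361123 0.27299885]
87.4
```

View pics/fin.png

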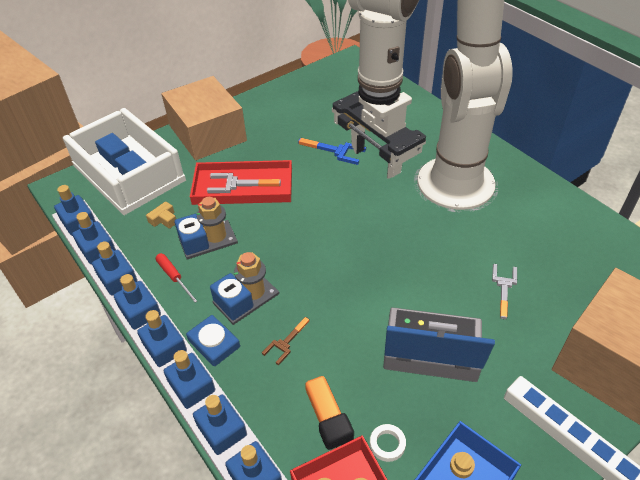

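The lid is at about 1.74 rad (about 100°), the wrench is in the tray, and the bystanders are unmoved.

```bash
python3 -c "
from bench import manip
print(manip.hand_in())"
```

```text
the job is handed in; nothing more can be done
None
```

Job handed in at about 87 s: two meters were present. Both nuts are at green by my camera readings (one about 0.05 rad past), but the hand run-down overshot white by about 0.2 rad on each, so the wrench did only the last 0.6 rad or so. The wrench lies flat in the red tray, released from just above the rim, and the lid stands at about 100°.

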